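# Open the doorbell chime's lock ring with the pin spanner

### The job

Take the wider of the two pin spanners from its wooden rest, set it down on the doorbell chime so that both its prongs drop into the two holes of the steel lock ring, and only then turn the ring with it anticlockwise (seen from above) as far as its stop, about a sixth of a turn. Leave the spanner sitting flat on the ring with its prongs in the holes and let go of it; leave the narrower spanner where it is.

Things in the scene. Friction and masses are not known exactly. Their poses are not given: they have to be found in the camera images.
- wide_grip (a point): Wider pin spanner, loose, 0.28 kg: steel plate 96 (x) x 32 x 8 mm; two 8 mm prongs reach 12 mm below it at x = +-36 mm; upright black grip 44 (x) x 14 (y) x 50 mm tall on its middle. Point: grip centre, 35 mm above the plate's underside, 25 below the grip's top; z up; a half turn is the same. Starts upright, plate flat on a fixed wooden rest 116 x 50 x 22 mm high, prongs in its loose holes.
- narrow_grip (a point): Narrower pin spanner, a bystander that does not fit the ring: as the wide one, but its plate is only 58 mm long and its prongs 19 mm either side of the centre. It stands in a shorter rest of its own, 78 x 50 x 22 mm. Point: centre of its grip.
- ring_top (a point): Centre of the top face (44 mm above the shelf) of the steel lock ring, 120 mm across, 14 mm thick, on the fixed round chime housing, 132 mm across. Two square holes 22 x 22 mm, 14 deep, are centred 36 mm either side along x; x turns with the ring, z up. Spanner home: plate flat on this face, grip centre 35 mm above the point. Play: 7 mm each way, 11 degrees of lost motion when turning.
- lock_ring (a joint): Angle of the lock ring about its upright axis, rad: 0 shut, growing anticlockwise seen from above to the stop at 1.05 (open), where the black mark on the ring meets the second mark on the housing. Starts between 0 and 0.15. Turns against slight friction (0.12 N m) and stays where left.
Things that resemble listed ones, but are neither listed nor needed, are in the scene too. Leave any green or purple look-alike of the part that bears wide_grip alone.

How it is judged:
On the way:
1. the wide spanner sits upright on the ring with both prongs in the holes while the ring is still near its shut position (horizontal distance between wide_grip and ring_top below 0.014 m and z of wide_grip in the frame of ring_top below 0.042 m and angle between the x axis of wide_grip and the x axis of ring_top, either way round below 0.3 rad and angle between wide_grip's own z axis and vertical below 0.17 rad and value of joint lock_ring below 0.45 rad), for 0.2 s.
At the end, for the whole second after the job is handed in: The ring is turned to within 15 degrees of its open stop (joint above 0.785 rad), and the wide spanner, let go, sits upright (within 10 degrees) on it with both prongs in the holes: plate within 5 mm of the ring's top, centred within 14 mm, in line with the holes within 17 degrees (value of joint lock_ring above 0.785 rad and horizontal distance between wide_grip and ring_top below 0.014 m and z of wide_grip in the frame of ring_top below 0.04 m and angle between the x axis of wide_grip and the x axis of ring_top, either way round below 0.3 rad and angle between wide_grip's own z axis and vertical below 0.17 rad); the robot touches nothing.
It fails at once if the narrower spanner is moved more than 30 mm (distance of narrow_grip from where it was at the start of the episode above 0.03 m).
It also fails if it takes over 42 s, if anything falls off the work surface, if the arm or the gripper's body presses on something with over 40 N, if the wrist force passes 120 N, or if a joint passes its speed limit or range.

### The arm

A 7-joint arm with a two-finger parallel gripper is mounted at the origin on the work surface. World frame = base frame: x ahead of the robot, y to its left, z up, the work surface at z = 0. Lengths are in m, angles in rad, forces in N, time in s.
With the tool pointing down it reaches from about 0.35 to 0.9 m from the base axis. Payload 19.9 kg.
Tool frame: the origin (TCP) lies between the finger pads; the fingertips stand 19 mm ahead of it and the grasp point (between the pads) is the TCP; z points along the fingers, y is the direction in which the jaws open and shut (so a half turn about z gives the same grasp; the last joint's range is limited). The gripper opens to 94 mm and grips with 3 to 60 N. Pads are 16 mm wide; open, the fingers measure 119 mm over their backs; the gripper's body (75 mm by 177 mm) begins 78 mm behind the grasp point.
Start: joints at [-1.276, 0.417, -0.01, 1.614, 0.005, 1.111, -0.053], TCP at [0.206, 0.59, 0.224] pointing down, gripper open.
Joint ranges: [-2.81, 2.81], [-0.39, 2.02], [-1.27, 1.25], [0.06, 2.57], [-1.19, 4.33], [0.19, 2], [-2.82, 2.82]. Speed limits (rad/s): [1.89, 1.89, 2.39, 2.39, 3.01, 3.01, 3.01].

### API

Orientations are given as a 3x3 rotation matrix whose columns are the frame's x, y, z axes.
In Python, from rig import robot gives the robot as it stands. Calls block until the motion is done:
- robot.move_ptp(position, orientation): joint-space move of the TCP to a pose.
- robot.move_linear(position, velocity=0.15, frame=None, threshold=None): straight line of the TCP; frame=None keeps the orientation; velocity is the mean speed in m/s. With threshold (N) it stops when the force on the tool has changed by that much, and returns True; else False.
- robot.goto_joints(angles): joint-space move.
- robot.gripper_to(opening): finger opening in m; the grip force is fixed at half the most; returns when the fingers have stopped.
- robot.pause(seconds).
- robot.ik(position, orientation): joint angles nearest the present ones, or None.
- robot.get_state(): the state.
- robot.grab_frame(name): name is "side" or "top" or "wrist"; returns the picture (400x640x3 uint8, red, green, blue); there is no depth.
- robot.camera_info(name): a dict with "fx", "fy", "cx", "cy" (pixels), "dist" ([k1, k2, p1, p2, k3] as OpenCV has them; the pictures are not rectified), "rvec" (rotation vector, rad) and "tvec" (3), from world to camera coordinates, as OpenCV has them. Camera axes: x right, y down, z forward; pixel columns grow to the right and rows downward; lengths in m; the calibration is good to about 2 mm. A picture is of the moment at which its call begins: read the wrist's pose just before it. camera_info takes no time and is no camera call; for the wrist camera it gives the pose at the moment of the call.
A pose or a line that the arm cannot do raises robot.PlanningError and nothing moves.
- robot.sign_off(): hands the job in, once; it reports no verdict.
The state is a dict: "time": time; "qpos": joint angles; "joint_vel": joint speeds; "effort": joint torques, N m; "ee_pos": TCP position; "tool_rot": TCP orientation; "force": force on the tool from outside, world axes, zero at the start; "moment": the same for the moment, N m; "opening": finger opening in m.
Only numpy, scipy, OpenCV 4.12 (cv2) and the standard library are available. Lean on these libraries where they do the work, as an engineer would, in place of code of your own. Each camera call takes 0.05 s, during which the arm holds its last target.

## Working session

There is one attempt and no reset: what is moved stays moved. The work goes in short steps, each a Python script; the robot and the scene stay as the last script left them, time stands still between calls to the robot, and variables do not carry over. Pictures are saved under pics/ and viewed, and the job is handed in when it is done.

```bash
ls; mkdir -p pics
python3 - <<'E'
from rig import robot
import cv2
for n in ("top","side","wrist"):
    cv2.imwrite(f"pics/{n}0.png",robot.grab_frame(n)[:,:,::-1])
    print(n,robot.camera_info(n))
s=robot.get_state();print(s)
E
```

```text
pics
top {'fx': 379.34188215706774, 'fy': 379.34188215706774, 'cx': 321.4597503332641, 'cy': 203.22097066981, 'dist': array([-0.08963428,  0.        ,  0.        ,  0.        ,  0.        ]), 'rvec': array([ 2.20165075, -2.15888187,  0.09647383]), 'tvec': array([-0.0595595 ,  0.48788985,  1.07423822])}
side {'fx': 415.6792578155091, 'fy': 415.6792578155091, 'cx': 313.716938458542, 'cy': 192.7962526681011, 'dist': array([0.02992553, 0.        , 0.        , 0.        , 0.        ]), 'rvec': array([ 2.24248519, -0.38584181,  0.16748774]), 'tvec': array([-0.47261641,  0.1165142 ,  1.03592044])}
wrist {'fx': 311.500225323761, 'fy': 311.500225323761, 'cx': 320.6089873097129, 'cy': 202.1709779038798, 'dist': array([-0.02699965,  0.        ,  0.        ,  0.        ,  0.        ]), 'rvec': array([-2.3748066 , -1.68853268, -0.22541427]), 'tvec': array([-0.6240492 , -0.02889719,  0.39156049])}
{'time': 0.15, 'qpos': array([-1.27651065,  0.41784761, -0.01029483,  1.61403502,  0.00471548,
        1.1107107 , -0.05301134]), 'joint_vel': array([-5.15260351e-05, -2.08162834e-03,  2.49445800e-03, -9.19685147e-05,
       -3.00817902e-04,  1.33148496e-03, -1.17910634e-03]), 'effort': array([ 8.05574455e-04, -8.51538992e+01,  6.39509205e-01, -4.26129377e+01,
       -4.87183419e-02,  1.70972664e-02,  1.23294631e-04]), 'ee_pos': array([0.2058685 , 0.58982574, 0.22396268]), 'tool_rot': array([[-9.44150313e-01,  3.29514997e-01, -2.28766620e-04],
       [ 3.29515062e-01,  9.44149840e-01, -9.50611656e-04],
       [-9.72508295e-05, -9.72902340e-04, -9.99999522e-01]]), 'force': array([ 0.87953784,  0.01405367, -0.04714188]), 'moment': array([ 0.06935777,  0.0397102 , -0.01346484]), 'opening': 0.09460431793697786}
```

View pics/top0.png

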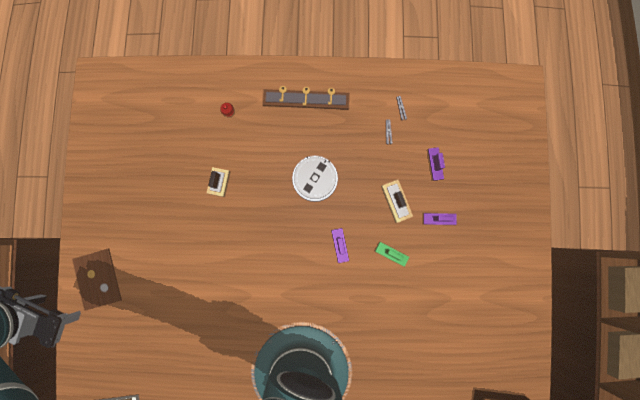

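View pics/side0.png

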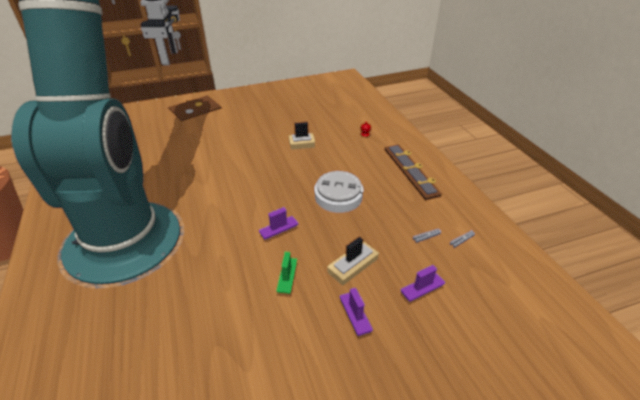

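View pics/wrist0.png

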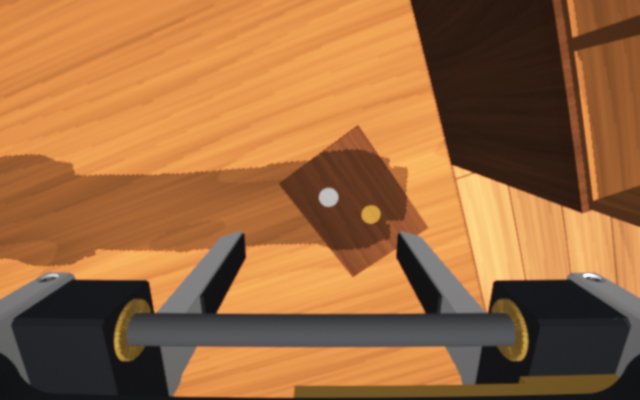

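Candidates in the top picture: the wide spanner, steel with a black grip in a long rest, at (398,201), which is my choice. The narrow one is in its short rest at (217,181). The look-alikes are purple at (436,164), (440,219) and (340,245), and green at (392,254). The ring is at (315,178). I'll check these in close crops.

Run:
```python
import cv2,numpy as np
t=cv2.imread("pics/top0.png")
a=cv2.resize(t[165:235,360:440],(560,490),interpolation=cv2.INTER_CUBIC)  #x7
b=cv2.resize(t[148:208,280:350],(700,600),interpolation=cv2.INTER_CUBIC) #x10
c=cv2.resize(t[160:205,195:240],(450,450),interpolation=cv2.INTER_CUBIC)
cv2.imwrite("pics/a.png",a);cv2.imwrite("pics/b.png",b)
```

```text
(no output)
```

View pics/a.png

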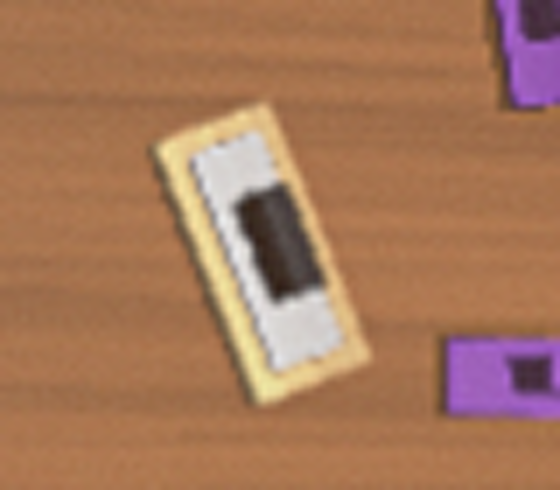

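View pics/b.png

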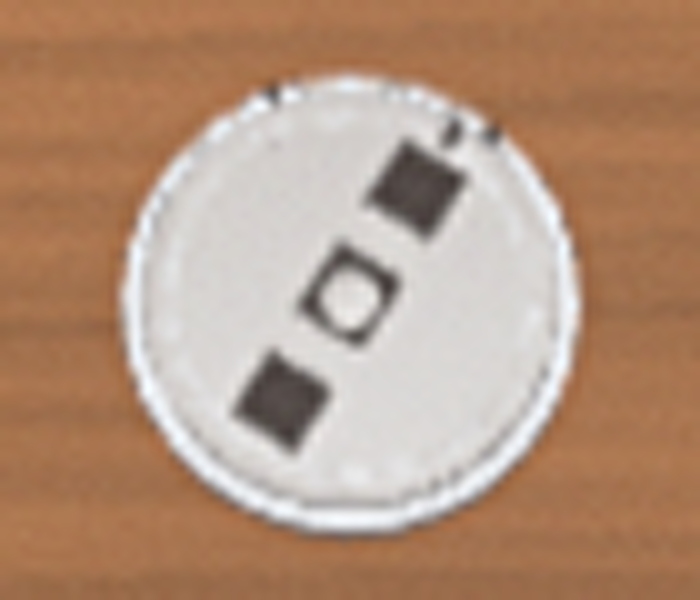

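```bash
cat > h.py <<'E'
import cv2,numpy as np
def ray(info,uv,z):
    K=np.array([[info['fx'],0,info['cx']],[0,info['fy'],info['cy']],[0,0,1]])
    p=cv2.undistortPoints(np.array(uv,float).reshape(-1,1,2),K,np.array(info['dist']))[:,0]
    R=cv2.Rodrigues(info['rvec'])[0];c=-R.T@info['tvec']
    d=np.c_[p,np.ones(len(p))]@R
    return c+d*((z-c[2])/d[:,2])[:,None]
def proj(info,P):
    K=np.array([[info['fx'],0,info['cx']],[0,info['fy'],info['cy']],[0,0,1]])
    return cv2.projectPoints(np.array(P,float),info['rvec'],info['tvec'],K,np.array(info['dist']))[0][:,0]
def Rdown(yaw): # tool z down, tool y at yaw+90 ; tool x along yaw
    c,s=np.cos(yaw),np.sin(yaw)
    return np.array([[c,s,0],[s,-c,0],[0,0,-1.]])
E
python3 - <<'E'
from rig import robot
from h import *
i=robot.camera_info("top")
def cr(p,s,o): return (np.array(p,float)+.5)/s-.5+np.array(o)
a=lambda p:cr(p,7,(360,165)); b=lambda p:cr(p,10,(280,148))
r=ray(i,a([(155,145),(268,103),(371,355),(260,403)]),.022);print("rest",r,r.mean(0))
for k in range(4):print(np.linalg.norm(r[k]-r[k-1]))
p=ray(i,a([(192,158),(262,130),(342,340),(272,370)]),.030);print("plate",p.mean(0))
for q in(r,p):
  d=q[:2].mean(0)-q[2:].mean(0);print("yaw",np.arctan2(d[1],d[0]),np.linalg.norm(d))
h=ray(i,b([(420,190),(282,402),(350,295),(453,130)]),.044);print(h)
d=h[0]-h[1];print("ring",h[:2].mean(0),np.linalg.norm(d),np.arctan2(d[1],d[0]))
m=ray(i,b([(493,135),(272,93)]),.03)[:,:2]-h[:2].mean(0)[:2]
print("marks",np.arctan2(*(m.T[::-1])), np.arctan2(*(h[3]-h[:2].mean(0))[[1,0]]))
n=ray(i,[(217,181)],.022);print(n)
for y in (0,):
  for P,yw in ((p.mean(0),np.arctan2(*(p[:2].mean(0)-p[2:].mean(0))[[1,0]])),(h[:2].mean(0),np.arctan2(d[1],d[0])),(h[:2].mean(0),np.arctan2(d[1],d[0])+1.05)):
    for k in(-np.pi,0,np.pi):
      print(k,yw,robot.ik([P[0],P[1],.2],Rdown(yw+k)))
E
```

```text
rest [[ 0.54458425 -0.22391093  0.022     ]
 [ 0.56322907 -0.27113366  0.022     ]
 [ 0.45904839 -0.31429181  0.022     ]
 [ 0.43839233 -0.26807739  0.022     ]] [ 0.50131351 -0.26935344  0.022     ]
0.11501043229727592
0.050770224495179685
0.11276630384952764
0.050620602766118857
plate [ 0.50133821 -0.26914341  0.03      ]
yaw 0.3934512188962413 0.11388833990183417
yaw 0.3681081480080493 0.09266240392702263
[[ 0.59188033 -0.04812119  0.044     ]
 [ 0.53022953 -0.01018863  0.044     ]
 [ 0.56124403 -0.02881454  0.044     ]
 [ 0.60943487 -0.05720523  0.044     ]]
ring [ 0.56105493 -0.02915491  0.044     ] 0.07238577613676751 -0.5515797506324014
marks [-0.67276215  0.38061726] -0.5254283477246431
[[0.54779544 0.25566128 0.022     ]]
-3.141592653589793 0.3681081480080493 [ 0.87551142  0.39268883 -0.55009963  1.76676949  0.23308479  1.04734259
  2.18082669]
0 0.3681081480080493 [-0.27736765  0.49605942  0.95200287  1.80458972 -0.45544904  1.07887741
 -0.36253868]
3.141592653589793 0.3681081480080493 [ 0.87551142  0.39268883 -0.55009963  1.76676949  0.23308479  1.04734259
  2.18082669]
-3.141592653589793 -0.5515797506324014 [-0.48635649  0.37837441  0.60760315  1.81567363 -0.24939911  1.0244914
  1.23810143]
0 -0.5515797506324014 [-0.80428172  0.54560143  1.08590286  1.82412634 -0.53942782  1.10581831
 -1.64594543]
3.141592653589793 -0.5515797506324014 [-0.48635649  0.37837441  0.60760315  1.81567363 -0.24939911  1.0244914
  1.23810143]
-3.141592653589793 0.49842024936759866 [-0.38127638  0.3564185   0.47070641  1.81241218 -0.18717438  1.01669937
  2.2322421 ]
0 0.49842024936759866 [-0.59524474  0.41251248  0.75608693  1.81883575 -0.32494436  1.03833223
 -0.78571322]
3.141592653589793 0.49842024936759866 [-0.38127638  0.3564185   0.47070641  1.81241218 -0.18717438  1.01669937
  2.2322421 ]
```

Run:
```python
from rig import robot
from h import *
robot.goto_joints([0.49,0.417,0,1.614,0,1.111,-0.715])
robot.move_ptp([.4985,-.269,.17],Rdown(.38))
s=robot.get_state();print(s['time'],s['qpos'],s['ee_pos'],s['tool_rot'])
i=robot.camera_info("wrist")
f=robot.grab_frame("wrist")[:,:,::-1];cv2.imwrite("pics/w1.png",f)
np.save("w1.npy",i)
print(proj(i,[[.5013,-.2692,.082],[.5013,-.2692,.03],[.561,-.029,.044]]))
```

```text
3.9667 [ 0.4536042   0.37197274 -0.01755312  1.81585728  0.00770707  0.95414964
 -0.75680086] [ 0.49848473 -0.26829256  0.16999132] [[ 9.28217615e-01  3.72037627e-01 -2.51734524e-04]
 [ 3.72037681e-01 -9.28217602e-01  2.19099822e-04]
 [-1.52151038e-04 -2.97027043e-04 -9.99999944e-01]]
[[321.95392517 209.9226911 ]
 [321.70505195 194.82157586]
 [ 85.02952811  32.87384786]]
```

View pics/w1.png

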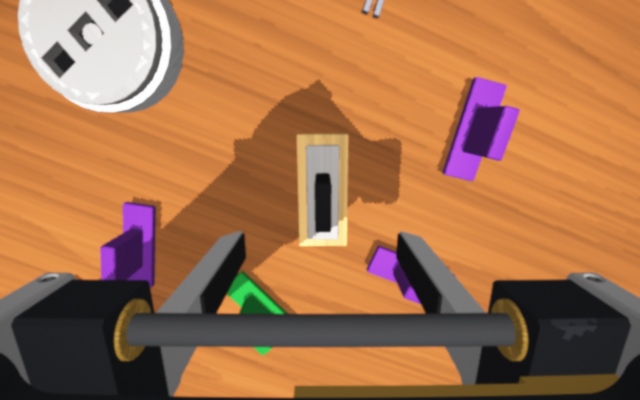

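The wrist view shows the long rest centred at about (322,190), the black grip between the jaws, and the ring at the top left.

Run:
```python
import cv2
f=cv2.imread("pics/w1.png")
cv2.imwrite("pics/w1c.png",cv2.resize(f[125:255,270:375],(480,594),interpolation=cv2.INTER_CUBIC))
```

```text
(no output)
```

View pics/w1c.png

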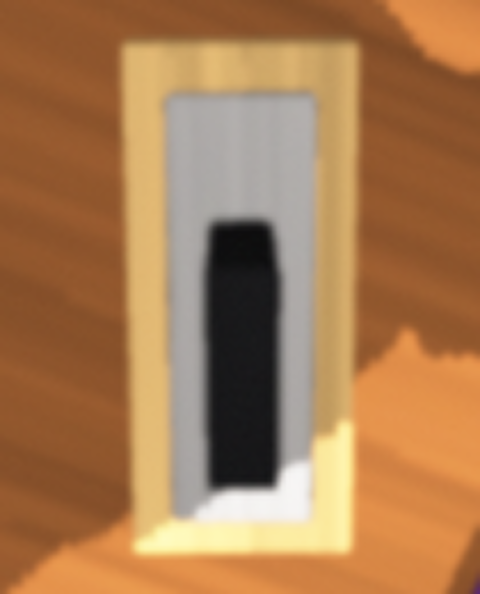

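Run:
```python
from h import *
i=np.load("w1.npy",allow_pickle=True).item()
c=lambda p:(np.array(p,float)+.5)/np.array([480/105,594/130])-.5+[270,125]
for nm,p,z in(("plate",[(166,94),(316,93),(309,521),(174,519)],.03),("rest",[(123,42),(358,42),(352,552),(136,552)],.022),("grip",[(206,268),(279,265),(277,488),(209,488)],.082)):
    q=ray(i,c(p),z);d=q[:2].mean(0)-q[2:].mean(0);e=q[0]-q[1]+q[3]-q[2]
    print(nm,q.mean(0),np.linalg.norm(d),np.arctan2(d[1],d[0]),np.arctan2(*(e[[1,0]]))-np.pi/2,np.linalg.norm(e)/2)
```

```text
plate [ 0.50268649 -0.2693713   0.03      ] 0.09518347755074884 0.38483756612422254 0.37751213906919334 0.030870769907849857
rest [ 0.50227403 -0.2698494   0.022     ] 0.11654859632320382 0.3905233507842195 0.3820114709159792 0.050117724767281234
grip [ 0.5033255  -0.26906141  0.082     ] 0.04191944814389929 0.3861534821759815 0.4032317847903879 0.012797463176396613
```

Run:
```python
from rig import robot
from h import *
R=Rdown(.386)
robot.gripper_to(.05)
robot.move_ptp([.5025,-.2693,.13],R)
robot.move_linear([.5025,-.2693,.059],velocity=.1)
robot.gripper_to(0)
s=robot.get_state();print(s['time'],s['opening'],s['ee_pos'],s['force'])
robot.move_linear([.5025,-.2693,.16],velocity=.12)
s=robot.get_state();print(s['time'],s['opening'],s['ee_pos'],s['force'])
cv2.imwrite("pics/s2.png",robot.grab_frame("side")[:,:,::-1])
cv2.imwrite("pics/w2.png",robot.grab_frame("wrist")[:,:,::-1])
```

```text
6.6333 0.013863991782703925 [ 0.50253294 -0.26926612  0.05906344] [-0.63190343  1.71928476  2.26928462]
7.625 0.013853219765265596 [ 0.50209684 -0.26913311  0.15921753] [ 0.46657495 -0.4292612  -3.11535975]
```

View pics/s2.png

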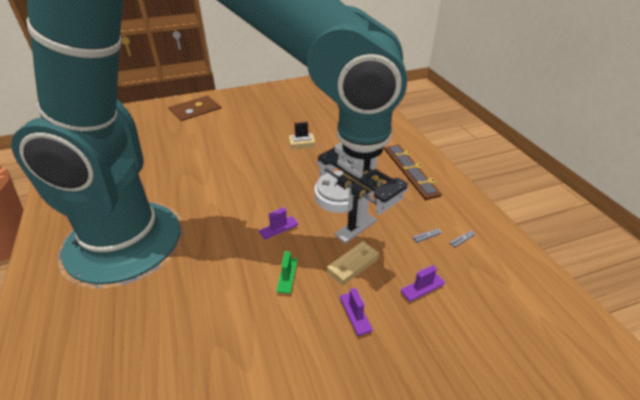

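View pics/w2.png

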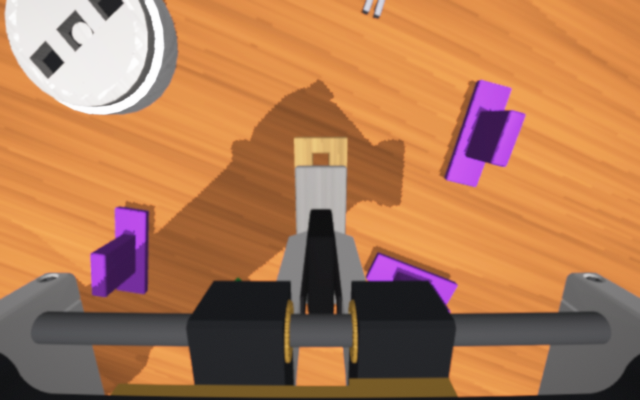

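Run:
```python
from rig import robot
from h import *
y=-.5516;d=np.array([np.cos(y),np.sin(y),0])
C=np.array([.561,-.029,.16])
robot.move_ptp(C-.11*d,Rdown(y))
i=robot.camera_info("wrist");f=robot.grab_frame("wrist")[:,:,::-1];cv2.imwrite("pics/w3.png",f);np.save("w3.npy",i)
s=robot.get_state();print(s['time'],s['opening'],s['qpos'],s['force'])
C[2]=.044
print(proj(i,[C,C+.036*d,C-.036*d]))
cv2.imwrite("pics/w3c.png",cv2.resize(f[0:200,200:440],(720,600),interpolation=cv2.INTER_CUBIC))
```

```text
9.1667 0.014004712187852495 [-1.21472650e-01  2.19817102e-01 -4.49849962e-03  2.05528903e+00
  1.49822081e-03  8.66518683e-01 -2.24960038e+00] [ 0.18112543 -0.26480427 -2.78072691]
[[319.77036592  77.32347501]
 [319.78739607  29.91417788]
 [319.75543943 121.81433861]]
```

View pics/w3c.png

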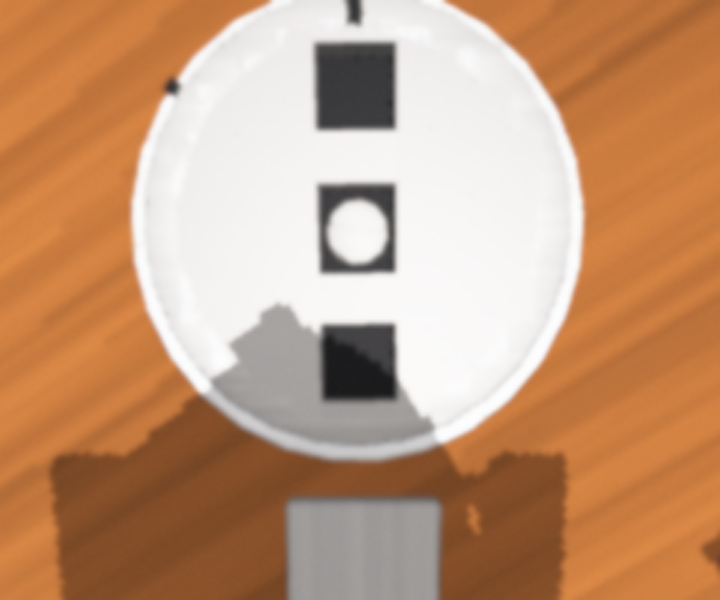

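Run:
```python
from rig import robot
from h import *
i=np.load("w3.npy",allow_pickle=True).item()
c=lambda p:(np.array(p,float)+.5)/3-.5+[200,0]
h=ray(i,c([(356,86),(359,362)]),.044);d=h[0]-h[1];y=np.arctan2(d[1],d[0]);C=h.mean(0)
print(C,y,np.linalg.norm(d))
C[:2]=C[:2]*.7+np.array([.561,-.029])*.3
robot.move_ptp([C[0],C[1],.13],Rdown(y))
print(robot.move_linear([C[0],C[1],.095],velocity=.08,threshold=10))
s=robot.get_state();print(s['time'],s['ee_pos'],s['force'])
print(robot.move_linear([C[0],C[1],.0805],velocity=.03,threshold=8))
s=robot.get_state();print(s['time'],s['ee_pos'],s['force'],s['moment'],s['opening'])
np.save("C.npy",[C[0],C[1],y])
cv2.imwrite("pics/s4.png",cv2.resize(robot.grab_frame("side")[100:250,250:450,::-1],(800,600)))
cv2.imwrite("pics/w4.png",robot.grab_frame("wrist")[:,:,::-1])
```

```text
[ 0.56242245 -0.02897583  0.044     ] -0.5403956012002795 0.07192976587131318
False
10.2917 [ 0.56197703 -0.02891386  0.09490112] [-0.02097236 -0.01082964 -2.30283447]
True
10.775 [ 0.56192751 -0.02898976  0.0809336 ] [-2.57639161  0.58489275  7.84620134] [-0.0249964   0.60238021  0.03841333] 0.014245763497936118
```

View pics/s4.png

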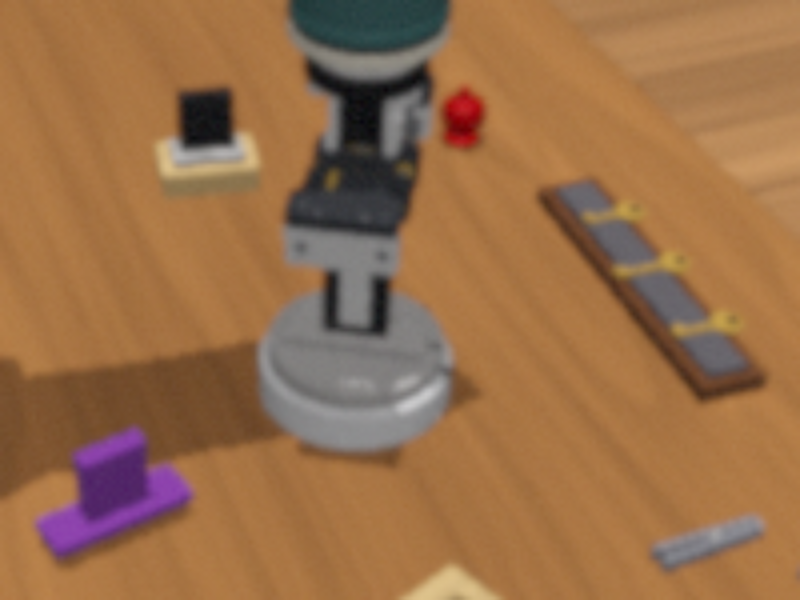

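View pics/w4.png

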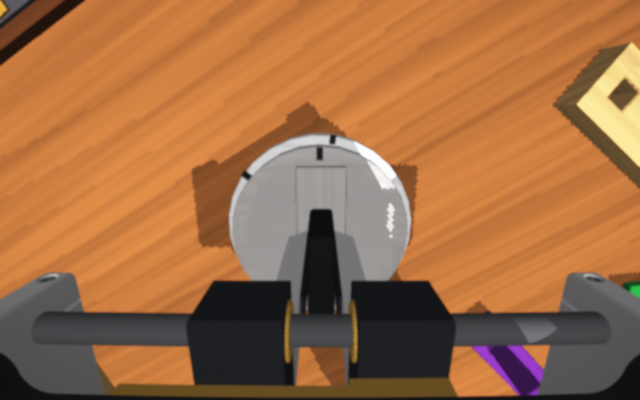

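Seated flat: contact came at TCP z 0.0809 against 0.081 expected, and the plate lies on the ring with the black mark next to the shut mark. Now I'll turn in steps and watch the moment.

Run:
```python
from rig import robot
from h import *
x,y,w=np.load("C.npy")
robot.pause(.3)
for t in np.arange(.16,1.13,.16):
    robot.move_ptp([x,y,.081],Rdown(w+t))
    s=robot.get_state();print(round(s['time'],2),round(w+t,3),np.round(s['ee_pos'],4),np.round(s['force'],1),np.round(s['moment'],2),np.arctan2(s['tool_rot'][1,0],s['tool_rot'][0,0]).round(3))
    if abs(s['moment'][2])>1.2: print('stop');break
cv2.imwrite("pics/w5.png",robot.grab_frame("wrist")[:,:,::-1])
```

```text
11.44 -0.38 [ 0.5621 -0.0291  0.081 ] [0.4 0.6 0.4] [0.07 0.05 0.  ] -0.384
11.71 -0.22 [ 0.5621 -0.029   0.081 ] [ 0.9  0.5 -0.4] [ 0.25 -0.11  0.06] -0.227
11.97 -0.06 [ 0.562 -0.029  0.081] [ 1.   1.2 -0.4] [ 0.32 -0.06  0.01] -0.069
12.24 0.1 [ 0.562  -0.0291  0.081 ] [-0.1  1.7  0.5] [0.34 0.03 0.05] 0.091
12.51 0.26 [ 0.562  -0.0291  0.081 ] [ 0.6  0.4 -0.1] [0.34 0.07 0.01] 0.25
12.78 0.42 [ 0.562  -0.0291  0.081 ] [-0.5  1.6 -0.1] [0.33 0.09 0.  ] 0.41
13.04 0.58 [ 0.5617 -0.0286  0.0809] [-1.8  3.4  3.5] [ 1.04  0.81 -0.1 ] 0.572
```

View pics/w5.png

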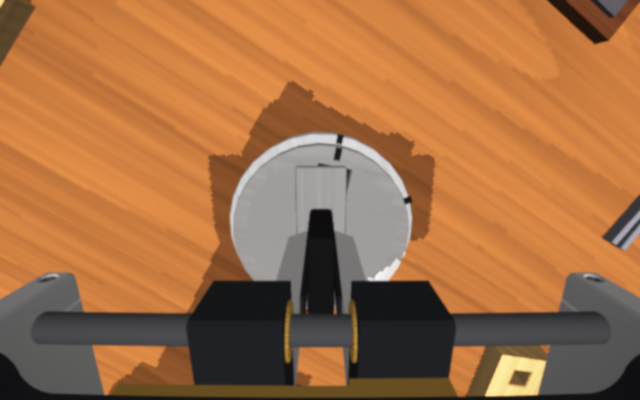

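The ring's black mark at (339,152) now meets the second housing mark at (340,140). I'll back off within the play, release and retreat.

Run:
```python
from rig import robot
from h import *
x,y,w=np.load("C.npy")
robot.move_ptp([x,y,.081],Rdown(.47))
s=robot.get_state();print(s['force'],s['moment'])
robot.gripper_to(.05)
robot.move_linear([x,y,.19],velocity=.1)
d=np.array([np.cos(.47),np.sin(.47),0])
robot.move_ptp(np.array([x,y,.19])-.06*d,Rdown(.47))
i=robot.camera_info("wrist");f=robot.grab_frame("wrist")[:,:,::-1];cv2.imwrite("pics/w6.png",f);np.save("w6.npy",i)
cv2.imwrite("pics/s6.png",cv2.resize(robot.grab_frame("side")[100:250,250:450,::-1],(800,600)))
s=robot.get_state();print(s['time'],s['ee_pos'],s['force'])
cv2.imwrite("pics/w6c.png",cv2.resize(f[0:240,190:450],(650,600),interpolation=cv2.INTER_CUBIC))
```

```text
[-0.33459566  0.80469682 -1.82805182] [-0.1461392  -0.05169096 -0.07880445]
15.7667 [ 0.50885057 -0.05587916  0.18989393] [0.07796254 0.29886969 0.08219753]
```

View pics/w6c.png

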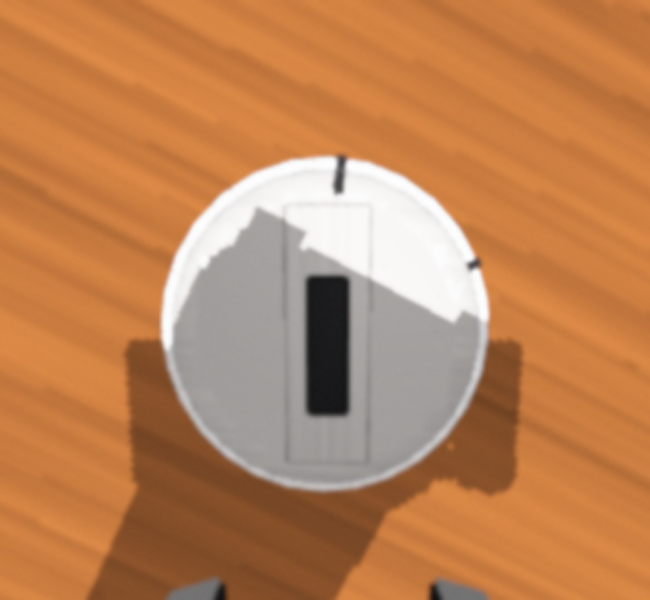

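View pics/s6.png

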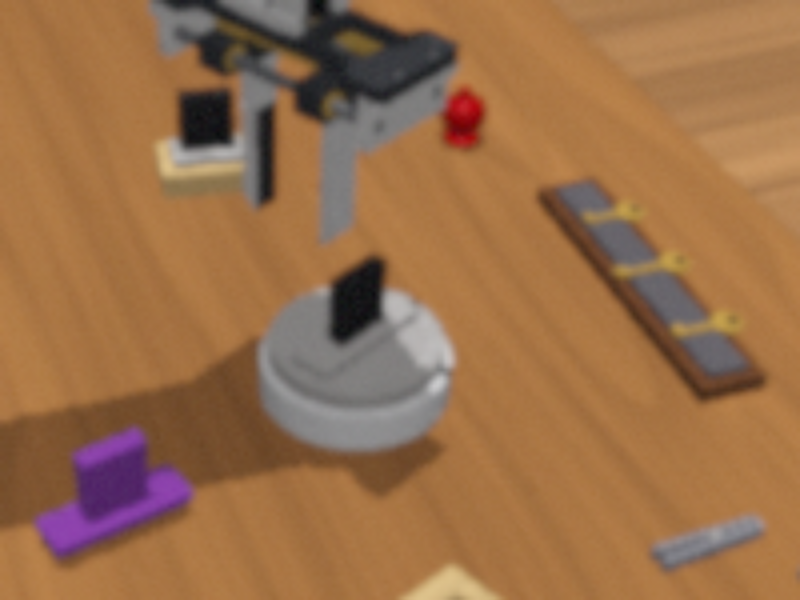

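The spanner is flat and upright on the ring, centred at about (328,334) in the crop. The ring mark is on the open mark at (340,170), and the gripper is clear. Handing in.

```bash
python3 -c "
from rig import robot
robot.sign_off()"
```

```text
the job is handed in; nothing more can be done
```

I put the wide spanner on the lock ring with both prongs in the holes, turned the ring to its open stop, released the spanner and handed the job in at about 16 s.

- **Seating:** I lifted the spanner from its long rest and lowered it onto the ring near its shut position. Contact came at TCP z 0.0809 m, against 0.081 m expected for a flat seat.
- **Turning:** I turned the ring anticlockwise until its black mark met the second housing mark. I then backed the spanner off about 0.1 rad within the play and let go.
- **Last checks:** After release, the side and wrist pictures showed the plate flat and roughly central on the ring, the grip upright, the marks aligned and the gripper clear. The narrower spanner was still standing in its rest.
- **Disagreements:** No check failed. The top and wrist estimates of the ring centre differed by about 1.5 mm, well within the 7 mm play. The moment about the vertical axis stayed too small to show the stop being reached, so the open position rests on the marks in the pictures.

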